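# Tension the bench conveyor's belt by two turns of the crank and lock it

## Robot

A 6-joint arm with a two-finger parallel gripper is mounted at the origin on the work surface. World frame = base frame: x ahead of the robot, y to its left, z up, the work surface at z = 0. Lengths are in m, angles in rad, forces in N, time in s.
With the tool pointing down it reaches from about 0.425 to 0.95 m from the base axis. Payload 3.5 kg.
Tool frame: the origin (TCP) lies at the very end of the fingers, on their centre line; the grasp point (between the pads) lies 19 mm behind it; z points along the fingers, y is the line along which they close (so a half turn about z gives the same grasp; the last joint's range is limited). The gripper opens to 85 mm and grips with 20 to 120 N. Pads are 22 mm wide; open, the fingers measure 114 mm over their backs; the gripper's body (76 mm by 85 mm) begins 54 mm behind the grasp point. The pads swing forward as they close: fully open they stand 13 mm farther back than shut.
Start: joints at [0.988, 0.286, 1.577, -0, 1.279, -0.15], TCP at [0.283, 0.613, 0.231] pointing down, gripper open.
Joint ranges: [-2.77, 2.77], [-0.9, 2.22], [0.21, 2.48], [-1.53, 4.67], [0.24, 2.81], [-2.84, 2.84]. Speed limits (rad/s): [2.79, 2.79, 3.14, 3.14, 3.14, 3.14].

## Interface

Orientations are given as a 3x3 rotation matrix whose columns are the frame's x, y, z axes.
In Python, from workcell import ctrl gives the robot as it stands.
- The arm moves only by the shell command python3 -m creep [FORCE], which reads ROWS from standard input. ROWS is a JSON list of rows, 1 to 10 of them, each of 7 numbers: a rotation vector rx, ry, rz in rad, then dx, dy, dz in m, then the finger opening in m; each row is the pose to reach, as a shift and turn from the pose commanded when the command began, along the tool's axes at that moment; what a row does not reach only later rows make up. A row lasts 1/12 s, in which the tool goes at most 0.0417 m and 0.125 rad, less where a joint would pass 70% of its speed; a pose out of reach is approached as far as the arm can. The fingers move at their own pace and stop on an object; FORCE is the grip in N (left out, the last holds). Time passes only in rows, so rows that do not move let the fingers close. It prints the time, the measured TCP pose, the force, the opening and the grip force at its end. Input that does not fit is refused with a message, and nothing moves.
- ctrl.get_state(): the state, without advancing time (a new reading comes with each control period).
- ctrl.get_image(name): name is "side" or "top"; returns a dict with "frame" (420x560x3 uint8, red, green, blue), "z_map" (420x560 float32, m along the optical axis (not along the pixel's ray), 0 where there is no reading), "K" (3x3 intrinsics, pixels), "T" (4x4, takes a point from camera to world coordinates). Camera axes: x right, y down, z forward; pixel columns grow to the right and rows downward; lengths in m; the calibration is good to about 2 mm. A picture is of the moment at which its call begins.
- ctrl.hand_in(): hands the job in; it is judged then, once.
The state is a dict: "time": time; "joints": joint angles; "qd": joint speeds; "effort": joint torques, N m; "tcp_pos": TCP position; "orientation": TCP orientation; "wrist_force": force on the tool from outside, world axes, zero at the start; "moment": the same for the moment, N m; "finger_gap": finger opening in m; "finger_force": force on a finger pad.
Only numpy, scipy, OpenCV 4.12 (cv2) and the standard library are available. Lean on these libraries where they do the work, as an engineer would, in place of code of your own. Each camera call takes 0.05 s, during which the arm holds its last target. There are 200 camera calls.

## Task

Tension the belt of the small bench conveyor: turn the crank on its grey gearbox clockwise (seen from above) through its free play until you feel it take up the load, then give it exactly two full turns more from that point. Then push the lock lever beside the gearbox fully over, away from the robot towards the conveyor, and let go of everything. Do not wrench the crank sideways in its rubber bush, and leave the other things where they are.

Things in the scene. Friction and masses are not known exactly. Their poses are not given: they have to be found in the camera images.
- tensioner: Fixed grey gearbox, 130 x 140 mm, 108 mm high, bolted to the front of a low black belt conveyor (860 mm long, belt top 90 mm high, rails 103 mm high, near rail 95 mm from the axis). Origin: on the crank's vertical axis at table height; x points square away from the gearbox towards the conveyor, y along the conveyor, z up. Place and yaw vary between runs, fixed within one.
- axis (a point): Fixed point on the crank's true axis, 150 mm above the table. The crank sits in a rubber bush that gives sideways about 1 mm per 8 N; 3 mm off the axis (24 N) harms it. The steel hub is 34 mm across, its top at 153 mm; the flat steel crank arm, 22 mm wide, lies 137 to 147 mm above the table.
- crank: The steel crank with its handle. Origin on the axis, 118 mm above the table; the handle lies towards the crank's own -x. Clockwise (from above) it first has 0.6 to 3.8 rad of free play, differing per run and not visible, dragging about 1 N at the handle; then a dog catches the take-up screw and the handle needs 8 to 9 N tangentially, at any angle, up to about 0.15 m/s.
- grip (a point): Middle of the crank handle, 178 mm above the table, 75 mm from the axis: upright black cylinder, 25 mm across, from 148 to 193 mm above the table. It spins freely on its pin, so the gripper need not turn while cranking. It starts on the robot's side, within 0.3 rad of the gearbox's -x direction.
- take_up (a joint): Travel (m) of the take-up nut hidden in the gearbox: 0 at the start, +0.00002 (0.02 mm) per loaded clockwise turn. Far smaller than the measuring noise, so no use as a counter; the result is judged by it. It holds by friction and never runs back; turning the crank back first meets almost a whole turn of free play again.
- lock (a joint): Lock lever angle (rad): 0 unlocked (leaning 0.5 rad to the gearbox's -x, towards the robot), 1.0 at its stop, locked (leaning 0.5 rad to +x, towards the conveyor). Needs about 2.5 N at the ball, pushed along its arc; stays where it is left. Starts at 0 to 0.1.
- lock_tip (a point): Centre of the 26 mm black ball on the lock lever, a 12 mm steel rod. Pivot 85 mm down the rod, 45 mm above the table; ball centre 120 mm high at either end of the swing, 130 mm upright; swings in the gearbox's x-z plane. Pivot block 70 x 50 x 45 mm, 180 mm to one or other side (y) of the crank axis; across from it a grey switch post, 82 mm high, not needed.
- belt_carton: small cardboard carton 110 x 150 x 70 mm standing on the conveyor belt (origin: centre of its underside). Bystander.
- small_carton: flat cardboard carton 100 x 120 x 50 mm on the table (origin: centre of its underside). Bystander.
- tape_roll: brown roll of tape lying flat, 100 mm across, 48 mm high (origin: centre of its underside). Bystander.
- spanner: steel spanner lying on the table (origin under its middle). Bystander.
- pen_cup: low black cup, 72 mm across, 60 mm high (origin: centre of its underside). Bystander.
Things that resemble listed ones, but are neither listed nor needed, are in the scene too. What is shaped like the part that bears lock but pink, purple or yellow is not meant.

How it is judged:
By the outcome, as a careful person would: the job done as asked, in the order asked, and still so for the second after the job is handed in, with the robot touching nothing.
It also fails if it takes over 72 s, if anything falls off the work surface, if the arm or the gripper's body presses on something with over 40 N, if the wrist force passes 120 N, or if a joint passes its speed limit or range.

## Working session

There is one attempt and no reset: what is moved stays moved. The work goes in short steps, Python scripts to look and compute and a shell command to move; the robot and the scene stay as the last step left them, time stands still between calls to the robot, and variables do not carry over. Pictures are saved under pics/ and viewed, at most 10 in all, crops included, and the job is handed in when it is done.

```bash
mkdir -p pics; ls
python3 - <<'E'
from workcell import ctrl
import cv2,numpy as np
for n in("top","side"):
    d=ctrl.get_image(n);cv2.imwrite(f"pics/{n}0.png",d["frame"][...,::-1]);np.savez(f"{n}0.npz",**d);print(n,d["K"].tolist(),d["T"].round(4).tolist(),(d["z_map"]>0).mean())
s=ctrl.get_state();print(s)
E
```

```text
pics
top [[505.445783131885, 0.0, 272.42670095541774], [0.0, 505.445783131885, 205.25102846482437], [0.0, 0.0, 1.0]] [[-0.0001, -0.9958, 0.0918, 0.4266], [-0.9998, 0.0018, 0.0189, -0.0613], [-0.019, -0.0918, -0.9956, 1.6016], [0.0, 0.0, 0.0, 1.0]] 0.9959353741496598
side [[435.94361116204266, 0.0, 279.07785870507377], [0.0, 435.94361116204266, 209.25559217521098], [0.0, 0.0, 1.0]] [[0.7307, -0.5194, 0.4431, 0.0225], [-0.6826, -0.5681, 0.4597, -0.6495], [0.013, -0.6383, -0.7696, 1.1218], [0.0, 0.0, 0.0, 1.0]] 0.9960756802721088
{'time': 0.1, 'joints': array([ 9.88004960e-01,  2.87123384e-01,  1.57805239e+00,  3.10782841e-05,
        1.27861771e+00, -1.50008500e-01]), 'qd': array([-0.0008938 , -0.00263421, -0.00396639, -0.00103182,  0.00115583,
        0.00092443]), 'effort': array([-3.17795138e-04, -4.07301307e+01, -2.93699956e+01, -1.73241224e-04,
        3.43745909e-03, -6.56951826e-08]), 'tcp_pos': array([0.28272829, 0.61226777, 0.23004283]), 'orientation': array([[-9.07798146e-01,  4.19405530e-01, -1.23609187e-03],
       [ 4.19407198e-01,  9.07796390e-01, -1.82116193e-03],
       [ 3.58314355e-04, -2.17167325e-03, -9.99997578e-01]]), 'wrist_force': array([-0.81245787,  0.22205371, -0.27089515]), 'moment': array([-0.02814907,  0.02399717,  0.00280651]), 'finger_force': 0.0, 'finger_gap': 0.08545099185069549}
```

View pics/top0.png

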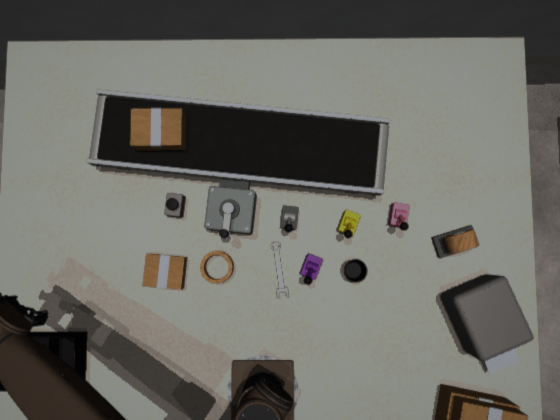

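View pics/side0.png

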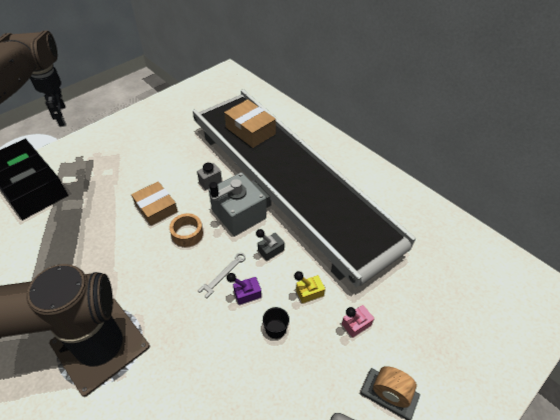

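The top view shows the crank hub at about (228,208), its handle at (224,233), the grey lock lever's ball at (289,226) and the post at (174,205). The side view has the handle at (214,190), the hub at (237,187) and the lock ball at (260,233).

```bash
cat > h.py <<'E'
import numpy as np,cv2
def load(n): return dict(np.load(n+"0.npz"))
def cloud(d):
    v,u=np.mgrid[:420,:560];z=d["z_map"];K=d["K"]
    p=np.stack([(u-K[0,2])*z/K[0,0],(v-K[1,2])*z/K[1,1],z],-1)
    return p@d["T"][:3,:3].T+d["T"][:3,3]
def ray(d,u,v,h):
    r=d["T"][:3,:3]@np.linalg.solve(d["K"],[u,v,1]);o=d["T"][:3,3];return o+r*(h-o[2])/r[2]
E
python3 - <<'E'
from h import *
np.set_printoptions(precision=4,suppress=True)
for n,boxes in(("top",dict(gear=(195,260,175,245),lock=(275,303,200,238),)),("side",dict(gear=(200,275,170,235),lock=(250,288,222,262)))):
    d=load(n);P=cloud(d)
    for k,(a,b,c,e) in boxes.items():
        Q=P[c:e,a:b].reshape(-1,3);g=d["frame"][c:e,a:b].reshape(-1,3).mean(1)
        print(n,k)
        for lo,hi in((.1,.115),(.115,.135),(.137,.150),(.150,.158),(.185,.2)):
            m=(Q[:,2]>lo)&(Q[:,2]<hi)
            if m.sum()>3:print(lo,hi,m.sum(),Q[m].mean(0),Q[m].min(0),Q[m].max(0))
    f=d["frame"]
    a,b,c,e=(160,310,170,250) if n=="top" else (190,300,155,265)
    cv2.imwrite(f"pics/{n}c.png",cv2.resize(f[c:e,a:b,::-1],None,fx=5,fy=5,interpolation=cv2.INTER_CUBIC))
# yaw from gearbox top plate & near rail (top view)
d=load("top");P=cloud(d)
m=(np.abs(P[...,2]-.108)<.006);m[:,:195]=0;m[:,260:]=0;m[:170]=0;m[245:]=0
print("box",cv2.minAreaRect(P[m][:,:2].astype(np.float32)))
m=(np.abs(P[...,2]-.103)<.008);m[:85]=0;m[250:]=0;m[185:,195:260]=0
c=cv2.morphologyEx(m.astype(np.uint8),cv2.MORPH_CLOSE,np.ones((3,3)))
n_,l,s,_=cv2.connectedComponentsWithStats(c)
for i in range(1,n_):
    if s[i,4]>150: print(s[i],cv2.minAreaRect(P[(l==i)&m][:,:2].astype(np.float32)))
E
```

```text
top gear
0.1 0.115 1741 [0.5634 0.0915 0.1081] [0.4822 0.0072 0.1   ] [0.6569 0.1791 0.115 ]
0.115 0.135 181 [0.555  0.0905 0.1191] [0.4878 0.0301 0.115 ] [0.6124 0.163  0.1347]
0.137 0.15 117 [0.5138 0.0979 0.1463] [0.4664 0.0781 0.1399] [0.5674 0.1122 0.1498]
0.15 0.158 122 [0.5407 0.0958 0.1534] [0.4663 0.0797 0.15  ] [0.5673 0.1117 0.1579]
0.185 0.2 63 [0.4787 0.1031 0.1926] [0.4679 0.0923 0.1867] [0.4905 0.115  0.1994]
top lock
0.115 0.135 53 [ 0.4953 -0.0796  0.1292] [ 0.4842 -0.0904  0.1159] [ 0.5077 -0.067   0.1349]
0.137 0.15 4 [ 0.4968 -0.08    0.1396] [ 0.4897 -0.0844  0.1373] [ 0.5012 -0.0728  0.1438]
side gear
0.1 0.115 1102 [0.5643 0.0765 0.1069] [0.484  0.0171 0.1   ] [0.6683 0.166  0.115 ]
0.115 0.135 167 [0.5381 0.0398 0.1224] [ 0.4865 -0.0919  0.1151] [0.6018 0.1036 0.1348]
0.137 0.15 165 [0.5152 0.0925 0.1449] [ 0.4664 -0.0808  0.1372] [0.5654 0.1163 0.1497]
0.15 0.158 88 [0.5362 0.0937 0.1529] [0.4679 0.0754 0.15  ] [0.5699 0.1085 0.1578]
0.185 0.2 54 [0.4793 0.1    0.1915] [0.4673 0.0891 0.1851] [0.4945 0.1143 0.1984]
side lock
0.1 0.115 7 [ 0.5058 -0.0861  0.1052] [ 0.4879 -0.0877  0.1009] [ 0.5137 -0.0825  0.1148]
0.115 0.135 61 [ 0.4954 -0.084   0.1276] [ 0.4863 -0.0932  0.1167] [ 0.5078 -0.072   0.1348]
box ((0.5767274498939514, 0.11206019669771194), (0.1942296028137207, 0.17374145984649658), 83.6515884399414)
[  96   90  294   48 1729] ((0.8504751324653625, 0.06343692541122437), (0.8962335586547852, 0.06024986878037453), 83.29659271240234)
[136 110  63  50 243] ((0.75635826587677, 0.28039512038230896), (0.09283465892076492, 0.21287859976291656), 39.811832427978516)
[  86  150  298   45 1919] ((0.6928902268409729, 0.08006086945533752), (0.8975734114646912, 0.09396298974752426), 83.83321380615234)
[450 230  29  20 389] ((0.4586772918701172, -0.597466230392456), (0.049751296639442444, 0.07356506586074829), 16.960758209228516)
```

View pics/topc.png

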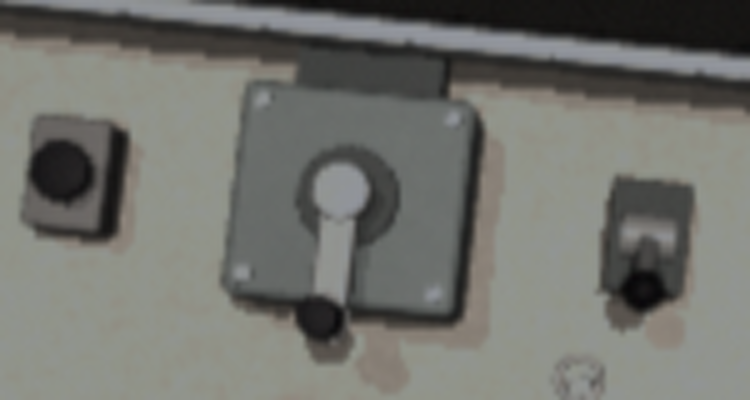

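View pics/sidec.png

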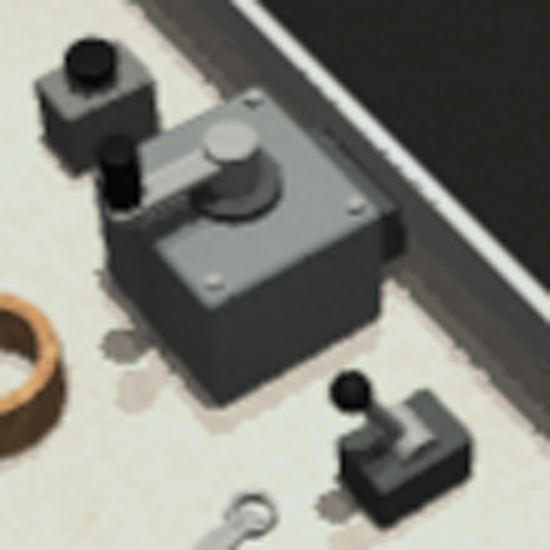

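The crops show the hub top at about (227.8,207.6) in the top image and the handle top at (223.6,233.2). The lock ball is at (287.8,227.6), on the -y side. Next I cast rays from these points.

Run:
```python
from h import *
np.set_printoptions(precision=4,suppress=True)
def cen(d,u0,v0,r,f):
    g=d["frame"].astype(float).mean(2);vv,uu=np.mgrid[:420,:560]
    m=f(g)&(np.hypot(uu-u0,vv-v0)<r);n,l,s,c=cv2.connectedComponentsWithStats(m.astype(np.uint8))
    i=1+np.argmax(s[1:,4]);return c[i],s[i]
t,s=load("top"),load("side")
for n,d,H,G,B in(("top",t,(227.8,207.6),(223.6,233.2),(287.8,227.6)),("side",s,(236,182.9),(213.3,183.5),(259.8,233))):
    g=d["frame"].astype(float).mean(2);print(n,[g[int(round(p[1])),int(round(p[0]))] for p in(H,G,B)])
    for k,p,h in(("hub",H,.153),("handle",G,.193),("ball",B,.12)):
        print(k,"eye",ray(d,*p,h))
    c,st=cen(d,*H,7 if n=="top" else 8,lambda g:g>(135 if n=="top" else 120));print("hub mask",c,st,ray(d,*c,.153))
    c,st=cen(d,*G,8,lambda g:g<40);print("handle mask",c,st,ray(d,*c,.185 if n=="top" else .172))
    c,st=cen(d,*B,6.5,lambda g:g<40);print("ball mask",c,st,ray(d,*c,.12))
# near rail line and box edges, using top view colours: box top minAreaRect
P=cloud(t)
m=(P[...,2]>.09)&(P[...,2]<.125);v,u=np.nonzero(m)
k=(v>150)&(v<200)&((u<200)|(u>262))&(u>95)&(u<385)
q=np.array([ray(t,a,b,.103) for a,b in zip(u[k],v[k])]);print("rail fit",np.polyfit(q[:,1],q[:,0],1))
f=t["frame"].astype(int);E=[]
for uu in list(range(100,200))+list(range(262,380)):
    v0=int(161+ (uu-92)*(191-161)/(382-92));col=f[v0-6:v0+8,uu].mean(1)
    E.append(ray(t,uu,v0-6+np.argmax(col[:10]),.103)[:2])
E=np.array(E);vx,vy,x0,y0=cv2.fitLine(E.astype(np.float32),cv2.DIST_HUBER,0,.01,.01).ravel();print("rail dir",vx,vy,x0,y0)
```

```text
top [np.float64(148.33333333333334), np.float64(35.333333333333336), np.float64(23.333333333333332)]
hub eye [0.5537 0.0949 0.153 ]
handle eye [0.4785 0.1017 0.193 ]
ball eye [ 0.4975 -0.0782  0.12  ]
hub mask [227.4444 207.642 ] [223 203  10  12  81] [0.5536 0.0959 0.153 ]
handle mask [223.4262 233.1148] [218 230  11   8  61] [0.4791 0.1031 0.185 ]
ball mask [288.2    227.3167] [284 223  10   9  60] [ 0.4983 -0.0794  0.12  ]
side [np.float64(182.66666666666666), np.float64(28.0), np.float64(30.333333333333332)]
hub eye [0.5547 0.0933 0.153 ]
handle eye [0.4826 0.1051 0.193 ]
ball eye [ 0.4986 -0.0783  0.12  ]
hub mask [235.457  181.3642] [229 175  15  15 151] [0.5576 0.0994 0.153 ]
handle mask [212.9605 186.4211] [208 182  10  10  76] [0.4851 0.1135 0.172 ]
ball mask [259.9524 233.2619] [257 230   7   7  42] [ 0.4983 -0.0793  0.12  ]
rail fit [0.0573 0.6799]
rail dir 0.10665164 0.99429643 0.6525682 0.059605066
```

```bash
cat > s.py <<'E'
from workcell import ctrl
import numpy as np,sys
np.set_printoptions(precision=4,suppress=True)
A=np.array([.554,.095]) # axis
s=ctrl.get_state();R=s["orientation"];p=s["tcp_pos"]
print("t",s["time"],"tcp",p,"F",s["wrist_force"],"gap",s["finger_gap"],"j",s["joints"])
if len(sys.argv)>3:
    d=np.array([float(a) for a in sys.argv[1:4]])-p
    yaw=np.arctan2(R[1,1],R[0,1])
    print("tool delta",R.T@d,"rz",-(np.deg2rad(83.9)-yaw))
E
echo '[[0, 0, -0.125, -0.255, -0.2475, 0, 0.085], [0, 0, -0.2, -0.255, -0.2475, 0, 0.085], [0, 0, -0.2, -0.255, -0.2475, 0, 0.085], [0, 0, -0.2, -0.255, -0.2475, 0, 0.085], [0, 0, -0.2, -0.255, -0.2475, 0, 0.085], [0, 0, -0.2, -0.255, -0.2475, 0, 0.085], [0, 0, -0.2, -0.255, -0.2475, 0, 0.085], [0, 0, -0.2, -0.255, -0.2475, 0, 0.085], [0, 0, -0.2, -0.255, -0.2475, 0, 0.085], [0, 0, -0.2, -0.255, -0.2475, 0, 0.085]]' | python3 -m creep 40
python3 s.py .479 .1025 .23
```

```text
time: 0.93
tcp_pos: [0.4118, 0.2775, 0.2309]
orientation: [[-0.972, 0.236, -0.0], [0.236, 0.972, -0.002], [-0.0, -0.002, -1.0]]
wrist_force: [-0.2, 1.2, 0.5]
finger_gap: 0.085
finger_force: 0.0
t 0.9333 tcp [0.4118 0.2775 0.2309] F [-0.215   1.2406  0.5049] gap 0.08503033219942543 j [ 0.3891 -0.1136  2.0055 -0.0015  1.2504 -0.9433]
tool delta [-0.1065 -0.1543  0.0012] rz -0.13136289404085977
```

```bash
echo '[[0, 0, -0.1, -0.024, -0.034, 0, 0.085], [0, 0, -0.131, -0.047, -0.068, 0, 0.085], [0, 0, -0.131, -0.07, -0.102, 0, 0.085], [0, 0, -0.131, -0.09, -0.13, 0, 0.085], [0, 0, -0.131, -0.1065, -0.1543, 0, 0.085], [0, 0, -0.131, -0.1065, -0.1543, 0, 0.085], [0, 0, -0.131, -0.1065, -0.1543, 0, 0.085]]' | python3 -m creep 40
python3 s.py .479 .1025 .159
python3 - <<'E'
from workcell import ctrl
import cv2
for n,(a,b,c,e) in(("top",(170,300,160,260)),("side",(160,300,120,250))):
    f=ctrl.get_image(n)["frame"][c:e,a:b,::-1];cv2.imwrite(f"pics/{n}1.png",cv2.resize(f,None,fx=4,fy=4,interpolation=cv2.INTER_CUBIC))
E
```

```text
time: 1.52
tcp_pos: [0.4789, 0.1059, 0.2309]
orientation: [[-0.995, 0.104, -0.001], [0.104, 0.995, 0.001], [0.001, 0.001, -1.0]]
wrist_force: [0.4, -0.8, 0.3]
finger_gap: 0.085
finger_force: 0.0
t 1.5167 tcp [0.4789 0.1059 0.2309] F [ 0.4328 -0.8481  0.27  ] gap 0.08503961800296876 j [ 0.01   -0.1287  2.0191  0.0007  1.2523 -1.4565]
tool delta [-0.0005 -0.0034  0.0719] rz 0.0019843578309686194
```

View pics/side1.png

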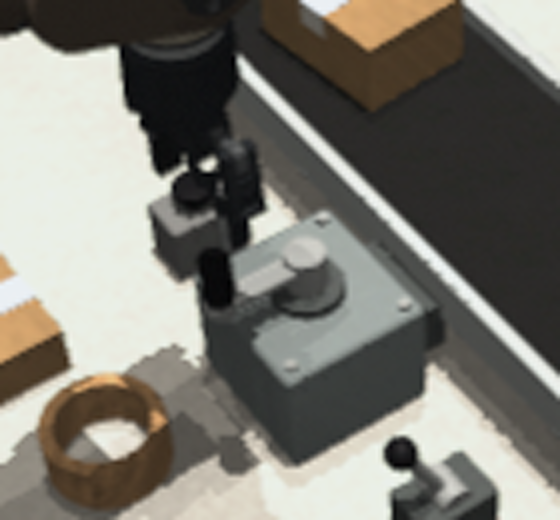

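The picture shows the open fingers straddling the space above the handle (crop px 215,270). I'll descend and close along the tangent.

```bash
echo '[[0, 0, 0, 0, -0.003, 0.015, 0.085], [0, 0, 0, 0, -0.003, 0.03, 0.085], [0, 0, 0, 0, -0.003, 0.045, 0.085], [0, 0, 0, 0, -0.003, 0.06, 0.085], [0, 0, 0, 0, -0.003, 0.071, 0.085], [0, 0, 0, 0, -0.003, 0.071, 0.085]]' | python3 -m creep 40
echo '[[0, 0, 0, 0, 0, 0, 0.06], [0, 0, 0, 0, 0, 0, 0.04], [0, 0, 0, 0, 0, 0, 0.03], [0, 0, 0, 0, 0, 0, 0.02], [0, 0, 0, 0, 0, 0, 0.02], [0, 0, 0, 0, 0, 0, 0.02], [0, 0, 0, 0, 0, 0, 0.02], [0, 0, 0, 0, 0, 0, 0.02]]' | python3 -m creep 40
python3 s.py
```

```text
time: 2.12
tcp_pos: [0.4762, 0.1048, 0.1575]
orientation: [[-0.995, 0.099, -0.006], [0.099, 0.995, 0.0], [0.006, -0.0, -1.0]]
wrist_force: [-0.8, -0.4, -1.2]
finger_gap: 0.0847
finger_force: 0.0
time: 2.78
tcp_pos: [0.4789, 0.1035, 0.161]
orientation: [[-0.995, 0.102, 0.001], [0.102, 0.995, 0.0], [-0.001, 0.0, -1.0]]
wrist_force: [-1.2, 1.7, 2.9]
finger_gap: 0.0239
finger_force: 39.1
t 2.7833 tcp [0.4789 0.1035 0.161 ] F [-1.2377  1.6544  2.8733] gap 0.023932110652086894 j [ 0.0053 -0.0562  2.0864  0.0002  1.1103 -1.4637]
```

```bash
echo '[[0, 0, 0, -0.0004, 0.0075, 0, 0.02], [0, 0, 0, -0.0015, 0.0149, 0, 0.02], [0, 0, 0, -0.0033, 0.0222, 0, 0.02]]' | python3 -m creep|egrep 'tcp|force'
echo '[[0, 0, 0, -0.0026, 0.007, 0, 0.02], [0, 0, 0, -0.0059, 0.0138, 0, 0.02], [0, 0, 0, -0.0059, 0.0138, 0, 0.02], [0, 0, 0, -0.0059, 0.0138, 0, 0.02]]' | python3 -m creep|egrep 'tcp|force';python3 s.py
python3 - <<'E'
import numpy as np
for i in range(5,45):
    a,b=i/10,(i+1)/10;print(f"{b:.1f} {75*(np.cos(b)-np.cos(a)):.1f} {75*(np.sin(b)-np.sin(a)):.1f}",end=" | ")
E
```

```text
tcp_pos: [0.4845, 0.1257, 0.1608]
wrist_force: [-0.5, -1.2, 3.1]
finger_force: 39.5
tcp_pos: [0.4921, 0.1391, 0.1607]
wrist_force: [0.5, -0.5, 4.7]
finger_force: 39.5
t 3.3667 tcp [0.4921 0.1391 0.1607] F [ 0.459  -0.4702  4.7463] gap 0.024197641685777427 j [ 0.0766 -0.0058  2.038   0.0007  1.1078 -1.3935]
0.6 -3.9 6.4 | 0.7 -4.5 6.0 | 0.8 -5.1 5.5 | 0.9 -5.6 4.9 | 1.0 -6.1 4.4 | 1.1 -6.5 3.7 | 1.2 -6.8 3.1 | 1.3 -7.1 2.4 | 1.4 -7.3 1.6 | 1.5 -7.4 0.9 | 1.6 -7.5 0.2 | 1.7 -7.5 -0.6 | 1.8 -7.4 -1.3 | 1.9 -7.2 -2.1 | 2.0 -7.0 -2.8 | 2.1 -6.7 -3.5 | 2.2 -6.3 -4.1 | 2.3 -5.8 -4.7 | 2.4 -5.3 -5.3 | 2.5 -4.8 -5.8 | 2.6 -4.2 -6.2 | 2.7 -3.5 -6.6 | 2.8 -2.9 -6.9 | 2.9 -2.2 -7.2 | 3.0 -1.4 -7.4 | 3.1 -0.7 -7.5 | 3.2 0.1 -7.5 | 3.3 0.8 -7.5 | 3.4 1.6 -7.3 | 3.5 2.3 -7.1 | 3.6 3.0 -6.9 | 3.7 3.6 -6.5 | 3.8 4.3 -6.2 | 3.9 4.9 -5.7 | 4.0 5.4 -5.2 | 4.1 5.9 -4.6 | 4.2 6.3 -4.0 | 4.3 6.7 -3.3 | 4.4 7.0 -2.7 | 4.5 7.2 -1.9 |
```

```bash
f(){ egrep 'tcp|wrist'|tr '\n' ' ';echo; }
echo '[[0, 0, 0, -0.0039, 0.0064, 0, 0.02]]' | python3 -m creep|f
echo '[[0, 0, 0, -0.0045, 0.0060, 0, 0.02]]' | python3 -m creep|f
echo '[[0, 0, 0, -0.0051, 0.0055, 0, 0.02]]' | python3 -m creep|f
echo '[[0, 0, 0, -0.0056, 0.0049, 0, 0.02]]' | python3 -m creep|f
echo '[[0, 0, 0, -0.0061, 0.0044, 0, 0.02]]' | python3 -m creep|f
echo '[[0, 0, 0, -0.0065, 0.0037, 0, 0.02]]' | python3 -m creep|f
echo '[[0, 0, 0, -0.0068, 0.0031, 0, 0.02]]' | python3 -m creep|f
```

```text
tcp_pos: [0.4957, 0.144, 0.1606] wrist_force: [-0.6, -1.5, 5.6] 
tcp_pos: [0.5011, 0.1497, 0.1607] wrist_force: [0.0, -1.7, 5.4] 
tcp_pos: [0.5068, 0.1546, 0.1607] wrist_force: [-0.4, -1.0, 5.6] 
tcp_pos: [0.5129, 0.159, 0.1607] wrist_force: [-0.5, -1.4, 4.5] 
tcp_pos: [0.5194, 0.1627, 0.1607] wrist_force: [-0.4, -0.4, 5.7] 
tcp_pos: [0.5262, 0.1657, 0.1607] wrist_force: [-0.3, -0.4, 6.0] 
tcp_pos: [0.5333, 0.1681, 0.1607] wrist_force: [-0.1, -0.6, 6.2]
```

```bash
f(){ egrep 'tcp|wrist'|tr '\n' ' ';echo; }
echo '[[0, 0, 0, -0.0071, 0.0024, 0, 0.02]]' | python3 -m creep|f
echo '[[0, 0, 0, -0.0073, 0.0016, 0, 0.02]]' | python3 -m creep|f
echo '[[0, 0, 0, -0.0074, 0.0009, 0, 0.02]]' | python3 -m creep|f
echo '[[0, 0, 0, -0.0075, 0.0002, 0, 0.02]]' | python3 -m creep|f
echo '[[0, 0, 0, -0.0075, -0.0006, 0, 0.02]]' | python3 -m creep|f
echo '[[0, 0, 0, -0.0074, -0.0013, 0, 0.02]]' | python3 -m creep|f
echo '[[0, 0, 0, -0.0072, -0.0021, 0, 0.02]]' | python3 -m creep|f
echo '[[0, 0, 0, -0.0070, -0.0028, 0, 0.02]]' | python3 -m creep|f
```

```text
tcp_pos: [0.5406, 0.1697, 0.1608] wrist_force: [-1.5, -0.3, 6.1] 
tcp_pos: [0.548, 0.1706, 0.1608] wrist_force: [-0.9, -0.7, 5.6] 
tcp_pos: [0.5554, 0.1708, 0.1608] wrist_force: [-1.0, -0.4, 6.2] 
tcp_pos: [0.5629, 0.1703, 0.1608] wrist_force: [-0.9, -0.6, 5.9] 
tcp_pos: [0.5703, 0.1689, 0.1608] wrist_force: [-1.1, 0.4, 6.6] 
tcp_pos: [0.5775, 0.1669, 0.1608] wrist_force: [-1.2, -0.3, 5.3] 
tcp_pos: [0.5845, 0.1642, 0.1608] wrist_force: [-1.4, -0.2, 6.1] 
tcp_pos: [0.5912, 0.1608, 0.1608] wrist_force: [-1.3, 0.6, 6.6]
```

```bash
f(){ egrep 'tcp|wrist'|tr '\n' ' ';echo; }
echo '[[0, 0, 0, -0.0067, -0.0035, 0, 0.02]]' | python3 -m creep|f
echo '[[0, 0, 0, -0.0063, -0.0041, 0, 0.02]]' | python3 -m creep|f
echo '[[0, 0, 0, -0.0058, -0.0047, 0, 0.02]]' | python3 -m creep|f
echo '[[0, 0, 0, -0.0053, -0.0053, 0, 0.02]]' | python3 -m creep|f
echo '[[0, 0, 0, -0.0048, -0.0058, 0, 0.02]]' | python3 -m creep|f
echo '[[0, 0, 0, -0.0042, -0.0062, 0, 0.02]]' | python3 -m creep|f
echo '[[0, 0, 0, -0.0035, -0.0066, 0, 0.02]]' | python3 -m creep|f
echo '[[0, 0, 0, -0.0029, -0.0069, 0, 0.02]]' | python3 -m creep|f
```

```text
tcp_pos: [0.5975, 0.1567, 0.1609] wrist_force: [-1.2, 0.7, 5.9] 
tcp_pos: [0.6034, 0.152, 0.1609] wrist_force: [0.3, 0.2, 6.4] 
tcp_pos: [0.6088, 0.1467, 0.1609] wrist_force: [0.3, 1.5, 5.8] 
tcp_pos: [0.6136, 0.141, 0.1609] wrist_force: [0.7, 1.8, 5.5] 
tcp_pos: [0.6179, 0.1348, 0.1609] wrist_force: [0.5, 1.9, 4.5] 
tcp_pos: [0.6214, 0.1281, 0.161] wrist_force: [0.6, 2.3, 5.4] 
tcp_pos: [0.6244, 0.1212, 0.161] wrist_force: [0.9, 2.1, 6.0] 
tcp_pos: [0.6266, 0.114, 0.161] wrist_force: [1.4, 1.4, 5.3]
```

```bash
f(){ egrep 'tcp|wrist'|tr '\n' ' ';echo; }
echo '[[0, 0, 0, -0.0022, -0.0072, 0, 0.02]]' | python3 -m creep|f
echo '[[0, 0, 0, -0.0014, -0.0074, 0, 0.02]]' | python3 -m creep|f
echo '[[0, 0, 0, -0.0007, -0.0075, 0, 0.02]]' | python3 -m creep|f
echo '[[0, 0, 0, 0.0001, -0.0075, 0, 0.02]]' | python3 -m creep|f
echo '[[0, 0, 0, 0.0008, -0.0075, 0, 0.02]]' | python3 -m creep|f
echo '[[0, 0, 0, 0.0016, -0.0073, 0, 0.02]]' | python3 -m creep|f
echo '[[0, 0, 0, 0.0023, -0.0071, 0, 0.02]]' | python3 -m creep|f
```

```text
tcp_pos: [0.6281, 0.1066, 0.161] wrist_force: [1.3, 0.7, 4.6] 
tcp_pos: [0.6288, 0.099, 0.1611] wrist_force: [1.6, 0.8, 4.3] 
tcp_pos: [0.6288, 0.0913, 0.161] wrist_force: [1.5, 0.5, 4.7] 
tcp_pos: [0.6279, 0.0837, 0.1611] wrist_force: [1.6, 0.2, 5.1] 
tcp_pos: [0.6264, 0.0762, 0.1611] wrist_force: [2.2, -0.0, 5.1] 
tcp_pos: [0.624, 0.069, 0.1611] wrist_force: [2.4, 0.2, 5.1] 
tcp_pos: [0.6214, 0.0629, 0.1612] wrist_force: [4.5, 7.3, 5.1]
```

Run:
```python
import numpy as np
from scipy.optimize import least_squares as L
P=np.array([[.4789,.1035],[.4921,.1391],[.5068,.1546],[.5262,.1657],[.5406,.1697],[.5554,.1708],[.5703,.1689],[.5845,.1642],[.5975,.1567],[.6088,.1467],[.6179,.1348],[.6244,.1212],[.6281,.1066],[.6288,.0913],[.6264,.0762],[.624,.069]])
c=L(lambda q:np.hypot(*(P-q[:2]).T)-q[2],[.554,.095,.075]).x;print(c,(np.hypot(*(P-c[:2]).T)-c[2]).round(5))
for p in([.4789,.1035],[.624,.069],[.6214,.0629]):
    r=np.array(p)-c[:2];u=np.array([[-.995,.102],[.102,.995]])@r;print(np.arctan2(u[1],u[0])%(2*np.pi),np.hypot(*r))
for i in range(0,14): 
    a=3.5+i*.1;print(f"{a:.1f} {75*(np.cos(a)-np.cos(3.5)):.1f} {75*(np.sin(a)-np.sin(3.5)):.1f}",end=" | ")
```

```text
[0.55362538 0.09557531 0.07526549] [-1.2e-04  1.0e-04  8.0e-05  3.0e-05 -1.0e-05 -2.0e-05 -7.0e-05 -2.0e-05
 -2.0e-05 -5.0e-05  3.0e-05  1.0e-05  2.0e-05  3.0e-05  4.0e-05 -4.0e-05]
0.0035002364047412127 0.07514441207026058
3.4005081341017505 0.07522522608852164
3.488676203200591 0.075240118086053
3.5 0.0 0.0 | 3.6 3.0 -6.9 | 3.7 6.6 -13.4 | 3.8 10.9 -19.6 | 3.9 15.8 -25.3 | 4.0 21.2 -30.5 | 4.1 27.1 -35.1 | 4.2 33.5 -39.1 | 4.3 40.2 -42.4 | 4.4 47.2 -45.1 | 4.5 54.4 -47.0 | 4.6 61.8 -48.2 | 4.7 69.3 -48.7 | 4.8 76.8 -48.4 |
```

Run:
```python
import numpy as np
w=2*np.pi/50
for k in range(5):
    a0=3.5+k*10*w
    print([[round(75.2*(np.cos(a0+j*w)-np.cos(a0)),1),round(75.2*(np.sin(a0+j*w)-np.sin(a0)),1)] for j in range(1,11)])
```

```text
[[np.float64(3.9), np.float64(-8.6)], [np.float64(8.8), np.float64(-16.7)], [np.float64(14.7), np.float64(-24.1)], [np.float64(21.4), np.float64(-30.7)], [np.float64(29.0), np.float64(-36.4)], [np.float64(37.1), np.float64(-41.1)], [np.float64(45.9), np.float64(-44.7)], [np.float64(55.0), np.float64(-47.2)], [np.float64(64.3), np.float64(-48.6)], [np.float64(73.7), np.float64(-48.7)]]
[[np.float64(9.4), np.float64(1.0)], [np.float64(18.6), np.float64(3.2)], [np.float64(27.4), np.float64(6.5)], [np.float64(35.8), np.float64(10.9)], [np.float64(43.5), np.float64(16.3)], [np.float64(50.5), np.float64(22.6)], [np.float64(56.7), np.float64(29.8)], [np.float64(61.9), np.float64(37.7)], [np.float64(66.1), np.float64(46.1)], [np.float64(69.2), np.float64(55.1)]]
[[np.float64(1.9), np.float64(9.2)], [np.float64(2.7), np.float64(18.7)], [np.float64(2.3), np.float64(28.1)], [np.float64(0.7), np.float64(37.4)], [np.float64(-2.1), np.float64(46.4)], [np.float64(-5.9), np.float64(55.0)], [np.float64(-10.8), np.float64(63.1)], [np.float64(-16.7), np.float64(70.5)], [np.float64(-23.5), np.float64(77.1)], [np.float64(-31.0), np.float64(82.8)]]
[[np.float64(-8.2), np.float64(4.7)], [np.float64(-16.9), np.float64(8.3)], [np.float64(-26.0), np.float64(10.9)], [np.float64(-35.4), np.float64(12.2)], [np.float64(-44.8), np.float64(12.4)], [np.float64(-54.2), np.float64(11.4)], [np.float64(-63.4), np.float64(9.2)], [np.float64(-72.2), np.float64(5.9)], [np.float64(-80.6), np.float64(1.5)], [np.float64(-88.3), np.float64(-3.9)]]
[[np.float64(-7.0), np.float64(-6.3)], [np.float64(-13.2), np.float64(-13.5)], [np.float64(-18.4), np.float64(-21.4)], [np.float64(-22.5), np.float64(-29.8)], [np.float64(-25.6), np.float64(-38.8)], [np.float64(-27.6), np.float64(-48.0)], [np.float64(-28.3), np.float64(-57.4)], [np.float64(-27.9), np.float64(-66.9)], [np.float64(-26.3), np.float64(-76.2)], [np.float64(-23.6), np.float64(-85.2)]]
```

```bash
echo '[[0, 0, 0, 0.0039, -0.0086, 0, 0.02], [0, 0, 0, 0.0088, -0.0167, 0, 0.02], [0, 0, 0, 0.0147, -0.0241, 0, 0.02], [0, 0, 0, 0.0214, -0.0307, 0, 0.02], [0, 0, 0, 0.029, -0.0364, 0, 0.02], [0, 0, 0, 0.0371, -0.0411, 0, 0.02], [0, 0, 0, 0.0459, -0.0447, 0, 0.02], [0, 0, 0, 0.055, -0.0472, 0, 0.02], [0, 0, 0, 0.0643, -0.0486, 0, 0.02], [0, 0, 0, 0.0737, -0.0487, 0, 0.02]]' | python3 -m creep 60
cat > a.py <<'E'
from workcell import ctrl
import numpy as np
s=ctrl.get_state();r=s["tcp_pos"][:2]-[.5536,.0956];B=np.array([[-.995,.102],[.102,.995]]);u=B@r;n=np.hypot(*r);a=np.arctan2(u[1],u[0])
F=B@s["wrist_force"][:2];print("t %.2f phi %.3f r %.4f Frad %.1f Ftan %.1f"%(s["time"],a%(2*np.pi),n,F@u/n,(-u[1]*F[0]+u[0]*F[1])/n))
E
python3 a.py
```

```text
time: 6.7
tcp_pos: [0.5449, 0.0207, 0.1615]
orientation: [[-0.995, 0.103, 0.011], [0.103, 0.995, -0.001], [-0.011, 0.0, -1.0]]
wrist_force: [9.1, -1.7, 1.5]
finger_gap: 0.0234
finger_force: 58.7
t 6.70 phi 4.726 r 0.0754 Frad 0.6 Ftan -9.3
```

```bash
echo '[[0, 0, 0, 0.0094, 0.001, 0, 0.02], [0, 0, 0, 0.0186, 0.0032, 0, 0.02], [0, 0, 0, 0.0274, 0.0065, 0, 0.02], [0, 0, 0, 0.0358, 0.0109, 0, 0.02], [0, 0, 0, 0.0435, 0.0163, 0, 0.02], [0, 0, 0, 0.0505, 0.0226, 0, 0.02], [0, 0, 0, 0.0567, 0.0298, 0, 0.02], [0, 0, 0, 0.0619, 0.0377, 0, 0.02], [0, 0, 0, 0.0661, 0.0461, 0, 0.02], [0, 0, 0, 0.0692, 0.0551, 0, 0.02]]' | python3 -m creep >/dev/null; python3 a.py
```

```text
t 7.53 phi 5.982 r 0.0756 Frad -0.1 Ftan -9.8
```

```bash
echo '[[0, 0, 0, 0.0019, 0.0092, 0, 0.02], [0, 0, 0, 0.0027, 0.0187, 0, 0.02], [0, 0, 0, 0.0023, 0.0281, 0, 0.02], [0, 0, 0, 0.0007, 0.0374, 0, 0.02], [0, 0, 0, -0.0021, 0.0464, 0, 0.02], [0, 0, 0, -0.0059, 0.055, 0, 0.02], [0, 0, 0, -0.0108, 0.0631, 0, 0.02], [0, 0, 0, -0.0167, 0.0705, 0, 0.02], [0, 0, 0, -0.0235, 0.0771, 0, 0.02], [0, 0, 0, -0.031, 0.0828, 0, 0.02]]' | python3 -m creep >/dev/null; python3 a.py
```

```text
t 8.37 phi 0.940 r 0.0755 Frad 0.0 Ftan -9.2
```

```bash
echo '[[0, 0, 0, -0.0082, 0.0047, 0, 0.02], [0, 0, 0, -0.0169, 0.0083, 0, 0.02], [0, 0, 0, -0.026, 0.0109, 0, 0.02], [0, 0, 0, -0.0354, 0.0122, 0, 0.02], [0, 0, 0, -0.0448, 0.0124, 0, 0.02], [0, 0, 0, -0.0542, 0.0114, 0, 0.02], [0, 0, 0, -0.0634, 0.0092, 0, 0.02], [0, 0, 0, -0.0722, 0.0059, 0, 0.02], [0, 0, 0, -0.0806, 0.0015, 0, 0.02], [0, 0, 0, -0.0883, -0.0039, 0, 0.02]]' | python3 -m creep ; python3 a.py
echo '[[0, 0, 0, -0.007, -0.0063, 0, 0.02], [0, 0, 0, -0.0132, -0.0135, 0, 0.02], [0, 0, 0, -0.0184, -0.0214, 0, 0.02], [0, 0, 0, -0.0225, -0.0298, 0, 0.02], [0, 0, 0, -0.0256, -0.0388, 0, 0.02], [0, 0, 0, -0.0276, -0.048, 0, 0.02], [0, 0, 0, -0.0283, -0.0574, 0, 0.02], [0, 0, 0, -0.0279, -0.0669, 0, 0.02], [0, 0, 0, -0.0263, -0.0762, 0, 0.02], [0, 0, 0, -0.0236, -0.0852, 0, 0.02]]' | python3 -m creep|tail -5; python3 a.py
```

```text
time: 9.2
tcp_pos: [0.603, 0.1523, 0.1605]
orientation: [[-0.995, 0.102, -0.008], [0.102, 0.995, 0.005], [0.008, 0.004, -1.0]]
wrist_force: [-5.8, 7.8, 8.8]
finger_gap: 0.0237
finger_force: 59.7
t 9.20 phi 2.185 r 0.0751 Frad 2.1 Ftan -9.5
tcp_pos: [0.6221, 0.0652, 0.1615]
orientation: [[-0.995, 0.103, 0.007], [0.103, 0.995, 0.007], [-0.006, 0.007, -1.0]]
wrist_force: [6.3, 7.5, 4.2]
finger_gap: 0.0234
finger_force: 59.3
t 10.03 phi 3.457 r 0.0750 Frad 2.7 Ftan -9.4
```

```bash
echo '[[0, 0, 0, 0.0039, -0.0086, 0, 0.02], [0, 0, 0, 0.0088, -0.0167, 0, 0.02], [0, 0, 0, 0.0147, -0.0241, 0, 0.02], [0, 0, 0, 0.0214, -0.0307, 0, 0.02], [0, 0, 0, 0.029, -0.0364, 0, 0.02], [0, 0, 0, 0.0371, -0.0411, 0, 0.02], [0, 0, 0, 0.0459, -0.0447, 0, 0.02], [0, 0, 0, 0.055, -0.0472, 0, 0.02], [0, 0, 0, 0.0643, -0.0486, 0, 0.02], [0, 0, 0, 0.0737, -0.0487, 0, 0.02]]' | python3 -m creep >/dev/null; python3 a.py
echo '[[0, 0, 0, 0.0094, 0.001, 0, 0.02], [0, 0, 0, 0.0186, 0.0032, 0, 0.02], [0, 0, 0, 0.0274, 0.0065, 0, 0.02], [0, 0, 0, 0.0358, 0.0109, 0, 0.02], [0, 0, 0, 0.0435, 0.0163, 0, 0.02], [0, 0, 0, 0.0505, 0.0226, 0, 0.02], [0, 0, 0, 0.0567, 0.0298, 0, 0.02], [0, 0, 0, 0.0619, 0.0377, 0, 0.02], [0, 0, 0, 0.0661, 0.0461, 0, 0.02], [0, 0, 0, 0.0692, 0.0551, 0, 0.02]]' | python3 -m creep >/dev/null; python3 a.py
```

```text
t 10.87 phi 4.725 r 0.0753 Frad 0.4 Ftan -10.2
t 11.70 phi 5.983 r 0.0756 Frad -0.0 Ftan -9.1
```

```bash
echo '[[0, 0, 0, 0.0019, 0.0092, 0, 0.02], [0, 0, 0, 0.0027, 0.0187, 0, 0.02], [0, 0, 0, 0.0023, 0.0281, 0, 0.02], [0, 0, 0, 0.0007, 0.0374, 0, 0.02], [0, 0, 0, -0.0021, 0.0464, 0, 0.02], [0, 0, 0, -0.0059, 0.055, 0, 0.02], [0, 0, 0, -0.0108, 0.0631, 0, 0.02], [0, 0, 0, -0.0167, 0.0705, 0, 0.02], [0, 0, 0, -0.0235, 0.0771, 0, 0.02], [0, 0, 0, -0.031, 0.0828, 0, 0.02]]' | python3 -m creep >/dev/null; python3 a.py
echo '[[0, 0, 0, -0.0082, 0.0047, 0, 0.02], [0, 0, 0, -0.0169, 0.0083, 0, 0.02], [0, 0, 0, -0.026, 0.0109, 0, 0.02], [0, 0, 0, -0.0354, 0.0122, 0, 0.02], [0, 0, 0, -0.0448, 0.0124, 0, 0.02], [0, 0, 0, -0.0542, 0.0114, 0, 0.02], [0, 0, 0, -0.0634, 0.0092, 0, 0.02], [0, 0, 0, -0.0722, 0.0059, 0, 0.02], [0, 0, 0, -0.0806, 0.0015, 0, 0.02], [0, 0, 0, -0.0883, -0.0039, 0, 0.02]]' | python3 -m creep >/dev/null; python3 a.py
```

```text
t 12.53 phi 0.940 r 0.0755 Frad 0.6 Ftan -9.0
t 13.37 phi 2.185 r 0.0752 Frad 2.3 Ftan -9.1
```

```bash
echo '[[0, 0, 0, -0.007, -0.0063, 0, 0.02], [0, 0, 0, -0.0132, -0.0135, 0, 0.02], [0, 0, 0, -0.0184, -0.0214, 0, 0.02], [0, 0, 0, -0.0225, -0.0298, 0, 0.02], [0, 0, 0, -0.0256, -0.0388, 0, 0.02], [0, 0, 0, -0.0276, -0.048, 0, 0.02], [0, 0, 0, -0.0283, -0.0574, 0, 0.02], [0, 0, 0, -0.0279, -0.0669, 0, 0.02], [0, 0, 0, -0.0263, -0.0762, 0, 0.02]]' | python3 -m creep>/dev/null; python3 a.py
echo '[[0, 0, 0, 0, 0, 0, 0.02], [0, 0, 0, 0, 0, 0, 0.02], [0, 0, 0, 0, 0, 0, 0.02]]' | python3 -m creep >/dev/null; python3 a.py
```

```text
t 14.12 phi 3.329 r 0.0750 Frad 3.1 Ftan -9.1
t 14.37 phi 3.346 r 0.0751 Frad 2.4 Ftan -6.1
```

```bash
echo '[[0, 0, 0, 0.001, -0.0039, 0, 0.02], [0, 0, 0, 0.0023, -0.0077, 0, 0.02]]' | python3 -m creep>/dev/null; python3 a.py
echo '[[0, 0, 0, 0, 0, 0, 0.02], [0, 0, 0, 0, 0, 0, 0.02], [0, 0, 0, 0, 0, 0, 0.02]]' | python3 -m creep >/dev/null; python3 a.py
```

```text
t 14.53 phi 3.437 r 0.0749 Frad 1.6 Ftan -9.1
t 14.78 phi 3.444 r 0.0750 Frad 2.4 Ftan -7.9
```

```bash
echo '[[0, 0, 0, 0, 0, 0, 0.04], [0, 0, 0, 0, 0, 0, 0.06], [0, 0, 0, 0, 0, 0, 0.085], [0, 0, 0, 0, 0, 0, 0.085], [0, 0, 0, 0, 0, 0, 0.085]]' | python3 -m creep|tail -3
echo '[[0, 0, 0, 0, 0, -0.02, 0.085], [0, 0, 0, 0, 0, -0.05, 0.085], [0, 0, 0, 0, 0, -0.08, 0.085], [0, 0, 0, 0, 0, -0.1, 0.085], [0, 0, 0, 0, 0, -0.1, 0.085]]' | python3 -m creep|tail -3
python3 s.py .4536 -.0744 .26
```

```text
wrist_force: [0.5, 1.0, -0.6]
finger_gap: 0.0821
finger_force: 0.0
wrist_force: [1.1, -0.5, 1.2]
finger_gap: 0.0852
finger_force: 0.0
t 15.6167 tcp [0.6232 0.0636 0.2667] F [ 1.1345 -0.4653  1.1636] gap 0.08518196213621922 j [-0.06    0.1502  1.6718 -0.0002  1.3094 -1.5287]
tool delta [ 0.1547 -0.1546  0.0051] rz 0.004450031259082721
```

```bash
echo '[[0, 0, 0, 0.025, -0.025, 0, 0.02], [0, 0, 0, 0.05, -0.05, 0, 0], [0, 0, 0, 0.075, -0.075, 0, 0], [0, 0, 0, 0.1, -0.1, 0, 0], [0, 0, 0, 0.125, -0.125, 0, 0], [0, 0, 0, 0.145, -0.145, 0, 0], [0, 0, 0, 0.1547, -0.1546, 0, 0], [0, 0, 0, 0.1547, -0.1546, 0, 0], [0, 0, 0, 0.1547, -0.1546, 0, 0]]' | python3 -m creep 30|tail -3
python3 s.py .4536 -.0744 .112
python3 - <<'E'
from workcell import ctrl
import cv2
f=[ctrl.get_image("top")["frame"][150:300,190:330],ctrl.get_image("side")["frame"][130:280,190:330]]
cv2.imwrite("pics/l.png",cv2.resize(cv2.hconcat(f)[...,::-1],None,fx=2.8,fy=2.8,interpolation=cv2.INTER_CUBIC))
E
```

```text
wrist_force: [0.5, 0.2, -0.3]
finger_gap: 0.0001
finger_force: 0.0
t 16.3667 tcp [ 0.4505 -0.0743  0.2594] F [ 0.516   0.1661 -0.2878] gap 0.00011274598364714284 j [-0.3864 -0.2367  2.0586  0.0003  1.3206 -1.8537]
tool delta [-0.0032  0.0001  0.1474] rz 0.0028609253558371517
```

View pics/l.png

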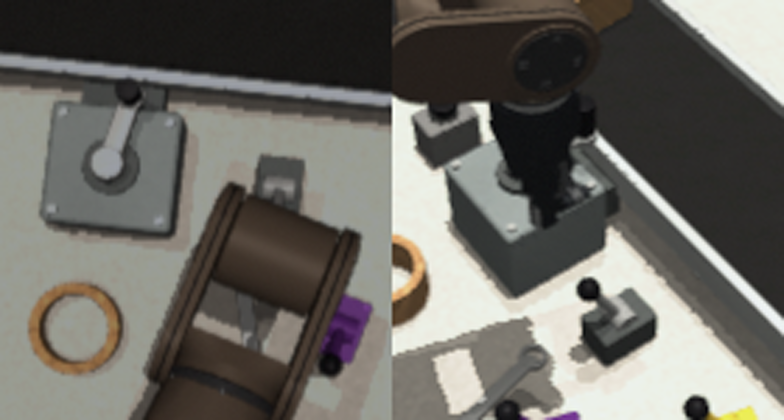

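The crank now points to the conveyor side (handle at px 128,92 on the left). The lever is still unlocked and the closed fingers are in front of it. I'll descend behind the ball.

```bash
echo '[[0, 0, 0, 0, 0, 0.025, 0], [0, 0, 0, 0, 0, 0.05, 0], [0, 0, 0, 0, 0, 0.075, 0], [0, 0, 0, 0, 0, 0.1, 0], [0, 0, 0, 0, 0, 0.12, 0], [0, 0, 0, 0, 0, 0.135, 0], [0, 0, 0, 0, 0, 0.147, 0], [0, 0, 0, 0, 0, 0.147, 0]]' | python3 -m creep |egrep 'tcp|wrist'
echo '[[0, 0, 0, -0.008, 0, 0, 0], [0, 0, 0, -0.016, 0, 0, 0], [0, 0, 0, -0.022, 0, 0, 0], [0, 0, 0, -0.028, 0, 0, 0], [0, 0, 0, -0.034, 0, 0, 0]]' | python3 -m creep |egrep 'tcp|wrist'
echo '[[0, 0, 0, -0.006, 0, 0, 0], [0, 0, 0, -0.012, 0, 0, 0], [0, 0, 0, -0.018, 0, 0, 0], [0, 0, 0, -0.024, 0, 0, 0], [0, 0, 0, -0.03, 0, 0, 0], [0, 0, 0, -0.036, 0, 0, 0]]' | python3 -m creep |egrep 'tcp|wrist'
```

```text
tcp_pos: [0.4496, -0.0725, 0.11]
wrist_force: [0.0, 0.4, 0.7]
tcp_pos: [0.4853, -0.0776, 0.1142]
wrist_force: [-4.1, 0.3, 3.4]
tcp_pos: [0.5215, -0.0814, 0.1134]
wrist_force: [-2.2, -0.6, 1.6]
```

```bash
f(){ egrep 'tcp|wrist'|tr '\n' ' ';echo; }
echo '[[0, 0, 0, -0.006, 0, 0, 0], [0, 0, 0, -0.012, 0, 0, 0], [0, 0, 0, -0.018, 0, 0, 0], [0, 0, 0, -0.023, 0, 0, 0]]' | python3 -m creep |f
echo '[[0, 0, 0, -0.002, 0, 0, 0], [0, 0, 0, -0.002, 0, 0, 0]]' | python3 -m creep |f
echo '[[0, 0, 0, -0.002, 0, 0, 0], [0, 0, 0, -0.002, 0, 0, 0]]' | python3 -m creep |f
echo '[[0, 0, 0, -0.001, 0, 0, 0], [0, 0, 0, -0.001, 0, 0, 0]]' | python3 -m creep |f
```

```text
tcp_pos: [0.5433, -0.0833, 0.1122] wrist_force: [-3.4, 0.3, -2.7] 
tcp_pos: [0.5456, -0.0835, 0.1126] wrist_force: [-2.3, 0.7, -1.0] 
tcp_pos: [0.5474, -0.0837, 0.113] wrist_force: [-2.2, 0.5, -3.1] 
tcp_pos: [0.5483, -0.0839, 0.1132] wrist_force: [-3.2, 0.8, -2.8]
```

```bash
f(){ egrep 'tcp|wrist'|tr '\n' ' ';echo; }
echo '[[0, 0, 0, -0.001, 0, 0, 0], [0, 0, 0, -0.002, 0, 0, 0]]' | python3 -m creep |f
echo '[[0, 0, 0, -0.001, 0, 0, 0], [0, 0, 0, -0.001, 0, 0, 0]]' | python3 -m creep |f
echo '[[0, 0, 0, -0.001, 0, 0, 0], [0, 0, 0, -0.001, 0, 0, 0]]' | python3 -m creep |f
echo '[[0, 0, 0, -0.001, 0, 0, 0], [0, 0, 0, -0.001, 0, 0, 0]]' | python3 -m creep |f
```

```text
tcp_pos: [0.5504, -0.0842, 0.1132] wrist_force: [-3.6, 0.4, -1.6] 
tcp_pos: [0.5517, -0.0844, 0.1133] wrist_force: [-2.9, 0.7, -2.2] 
tcp_pos: [0.5519, -0.0844, 0.1132] wrist_force: [-5.8, 0.5, -0.4] 
tcp_pos: [0.552, -0.0844, 0.1132] wrist_force: [-7.8, 1.7, 1.1]
```

```bash
f(){ egrep 'tcp|wrist'|tr '\n' ' ';echo; }
echo '[[0, 0, 0, -0.002, 0, 0, 0], [0, 0, 0, -0.002, 0, 0, 0]]' | python3 -m creep |f
echo '[[0, 0, 0, 0.01, 0, 0, 0], [0, 0, 0, 0.03, 0, 0, 0], [0, 0, 0, 0.05, 0, 0, 0], [0, 0, 0, 0.06, 0, -0.02, 0], [0, 0, 0, 0.06, 0, -0.05, 0], [0, 0, 0, 0.06, 0, -0.08, 0], [0, 0, 0, 0.06, 0, -0.11, 0], [0, 0, 0, 0.06, 0.02, -0.14, 0], [0, 0, 0, 0.06, 0.03, -0.15, 0], [0, 0, 0, 0.06, 0.03, -0.15, 0]]' | python3 -m creep |f
python3 - <<'E'
from workcell import ctrl
import cv2
f=[ctrl.get_image("top")["frame"][150:300,190:330],ctrl.get_image("side")["frame"][130:280,190:330]]
cv2.imwrite("pics/m.png",cv2.resize(cv2.hconcat(f)[...,::-1],None,fx=2.8,fy=2.8,interpolation=cv2.INTER_CUBIC))
E
```

```text
tcp_pos: [0.5522, -0.0844, 0.1131] wrist_force: [-14.1, 0.7, 5.0] 
tcp_pos: [0.5019, -0.0483, 0.2687] wrist_force: [0.5, 0.1, -0.8]
```

View pics/m.png

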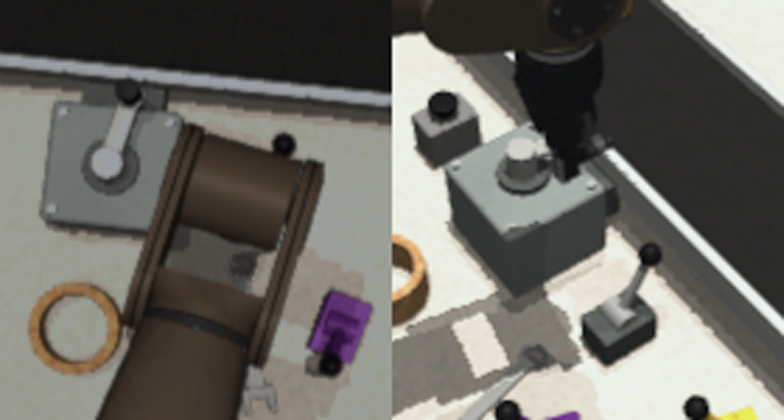

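The lever now leans over to the conveyor (ball at px 283,143 left and 650,253 right). The crank is where I left it and the gripper is clear of everything.

```bash
python3 -c "
from workcell import ctrl
print(ctrl.hand_in())"
```

```text
the job is handed in; nothing more can be done
None
```

I turned the crank two full turns past the felt pick-up of load (to about ±0.04 rad), pushed the lock lever to its stop, let go of everything and handed the job in; no verdict was shown.

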